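Pull the telescopic shoehorn out to full length and hold it ready

TASK

The telescopic shoehorn stands collapsed in its wooden block by the front door. Pinch its black handle so that the round button on the handle's side goes fully in, and with the blade still standing in the block pull the handle up past the first stop to the second (the full length); then lift the shoehorn straight up until its blade is clear above the block and finish still holding it there, upright and at full length. Leave everything else where it is.

Things in the scene. Friction and masses are not known exactly. Their poses are not given: they have to be found in the camera images.
- stand: Fixed wooden block, 75 (x) x 95 (y) x 50 mm high, with a 16.5 x 42 mm slot (42 mm deep, long side along y) in the middle of its top, in which the shoehorn's blade stands. Origin: centre of its underside, on the table top. Its +x axis points the same way as the shoehorn's +x to within a few degrees.
- shoehorn: Loose telescopic shoehorn, about 290 g, upright in the slot with 1.5 mm play. Origin: centre of the blade's bottom end, 8 mm above the table when seated; z up. Curved steel blade to z = 60 mm, dark steel tube 22 (x) x 26 (y) mm to z = 142, three pin holes on its +x side, then the handle. Nothing but its weight (lower part 220 g) holds it down; with the slide locked it lifts out whole.
- handle_grip (a point): Centre of the black plastic handle at the top, 26 (x) x 28 (y) x 50 mm high; axes as the shoehorn's. Collapsed: 169 mm above the shoehorn's origin (177 above the table), its underside 2 mm above the tube. Rises with the handle. To press the button the fingers must close along x: one on the +x face (on the button), one on the -x face.
- button_face (a point): Middle of the outer face of the steel button, diameter 16 mm, standing 5 mm out of the handle's +x face at the height of its centre (handle and button together 31 mm thick). Spring: 3 N to start, 5.5 N flush. Only about flush does it draw the lock pin out of the tube; let go, it springs out and locks the slide at the next stop it meets.
- handle (a joint): How far the handle is pulled out of the tube (m): 0 collapsed, first stop 0.030, second and last stop 0.060.
- button (a joint): How far the button is pressed (m): 0 out, 0.005 flush with the handle's face, at most 0.0055.
- blade_tip (a point): Centre of the blade's bottom end (the shoehorn's origin): 8 mm above the table when seated; the block's top is 50 mm above the table.
- dish_large: Largest of the three nested round white ceramic dishes (bystander), 124 mm wide, 30 mm high; origin under its centre.
- dish_mid: Middle dish (bystander), 96 mm wide, standing in the largest.
- dish_small: Smallest dish (bystander), 68 mm wide, standing in the middle one.
- dispenser: Empty chrome push-top hand gel dispenser (bystander), 62 mm wide, 147 mm high; origin under its centre.
- hairbrush: Wooden hairbrush lying bristles up (bystander), 217 mm long along x, 62 mm wide, 34 mm high.
- remote: Black remote control lying near the block (bystander), 155 (x) x 45 x 19 mm; origin under its centre.
- polish_tin: Flat round metal shoe polish tin near the block (bystander), 72 mm wide, 24 mm high.
Not all that is in view belongs to the job. There is more than one size of the shoehorn; the job needs the smaller.

How it is judged:
By the outcome, as a careful person would: the job done as asked, in the order asked, and still so for the second after the job is handed in, while the arm keeps its last pose, push and grip.
It also fails if it takes over 29 s, if anything falls off the work surface, if the arm or the gripper's body presses on something with over 40 N, if the wrist force passes 120 N, or if a joint passes its speed limit or range.

ROBOT

A 6-joint arm with a two-finger parallel gripper is mounted at the origin on the work surface. World frame = base frame: x ahead of the robot, y to its left, z up, the work surface at z = 0. Lengths are in m, angles in degrees, forces in N, time in s.
With the tool pointing down it reaches from about 0.4 to 0.825 m from the base axis. Payload 7 kg.
Tool frame: the origin (TCP) lies between the finger pads; the fingertips stand 19 mm ahead of it and the grasp point (between the pads) is the TCP; z points along the fingers, y is the line along which they close (so a half turn about z gives the same grasp; the last joint's range is limited). The gripper opens to 88 mm and grips with 3 to 60 N. Pads are 19 mm wide; open, the fingers measure 130 mm over their backs; the gripper's body (78 mm by 193 mm) begins 47 mm behind the grasp point.
Start: joints at [83.314, 20.546, 0.682, 0, -70.136, -16.507], TCP at [0.266, 0.62, 0.246] pointing down, gripper open.
Joint ranges: [-176.03, 176.03], [-82.01, 121.73], [-58.28, 71.71], [-173.87, 95.51], [-174.79, -0.11], [-173.66, 173.66]. Speed limits (degrees/s): [136.94, 136.94, 172.46, 180, 180, 180].

INTERFACE

Orientations are given as [roll, pitch, yaw] about the fixed x, y, z axes, in that order (R = Rz(yaw) Ry(pitch) Rx(roll)).
In Python, from plant import r gives the robot as it stands. The module is installed in compiled form; this text tells all that it offers.
- The arm moves only by the shell command python3 -m pendant 'ROWS' [OPENING] [FORCE]. ROWS is JSON, a list of rows, each a list of 6 numbers: the shift along the tool's x, y, z in mm, then the turn, a rotation vector about the tool's x, y, z in rad. In form: [[tx, ty, tz, wx, wy, wz], ...]. A call has 1 to 20 rows; each row is the pose to reach, as a shift and turn from the pose commanded when the call began, along the tool's axes at that moment; what a row does not reach only later rows make up. A row lasts 1/8 s, in which the tool goes at most 62.5 mm and 10.7 degrees, less where a joint would pass 70% of its speed; a pose out of reach is approached as far as the arm can. A call with a gripper value outside its range is refused whole. OPENING is the finger opening in mm, from 0 to 87.6, set as the call begins (- or left out, the last holds). The fingers move at their own pace and stop on an object; FORCE is the grip in N (left out, the last holds). Time passes only in rows, so rows that repeat a pose let the fingers close. It gives the time, the measured TCP pose, the force, the opening and the grip force at its end, in the units of the state.
- r.get_state(): the state, without advancing time (a new reading comes with each control period).
- r.capture(name): name is "side" or "top" or "wrist"; returns the picture (420x560x3 uint8, red, green, blue); there is no depth.
- r.camera_params(name): a dict with "mtx" (3x3 intrinsics, pixels), "rvec" (rotation vector, rad) and "tvec" (3), from world to camera coordinates, as OpenCV has them; the wrist camera has in their place "mount" (4x4, takes a point from camera to tool coordinates, whose origin is the TCP and whose axes are the flange's). Camera axes: x right, y down, z forward; pixel columns grow to the right and rows downward; lengths in m; the calibration is good to about 2 mm. A picture is of the moment at which its call begins: read the wrist's pose just before it. camera_params takes no time and is no camera call.
- r.close_job(): hands the job in; it is judged then, once.
The state is a dict: "time_s": time; "joints": joint angles; "qd": joint speeds; "joint_torque": joint torques, N m; "tcp_pos": TCP position; "eef_rot": TCP orientation; "contact_force": force on the tool from outside, world axes, zero at the start; "moment": the same for the moment, N m; "gripper_width": finger opening in m; "gripper_force": force on a finger pad.
Only numpy, scipy, OpenCV 4.12 (cv2) and the standard library are available. Lean on these libraries where they do the work, as an engineer would, in place of code of your own. Each camera call takes 0.05 s, during which the arm holds its last target. There are 200 camera calls.

## Working session

There is one attempt and no reset: what is moved stays moved. The work goes in short steps, Python scripts to look and compute and a shell command to move; the robot and the scene stay as the last step left them, time stands still between calls to the robot, and variables do not carry over. Pictures are saved under pics/ and viewed, at most 10 in all, crops included, and the job is handed in when it is done.

```bash
mkdir -p pics; cat > h.py <<'E'
import numpy as np,cv2
from scipy.spatial.transform import Rotation as R
from plant import r
def save(n,f): 
    im=r.capture(n); cv2.imwrite('pics/'+f,im[:,:,::-1]); return im
def ray(n,u,v,st=None):
    p=r.camera_params(n); K=np.array(p['mtx']); d=np.linalg.inv(K)@[u,v,1]
    if 'mount' in p:
        M=np.array(p['mount']); st=st or r.get_state()
        T=R.from_euler('xyz',st['eef_rot'],degrees=True).as_matrix()
        return T@M[:3,3]+st['tcp_pos'], T@M[:3,:3]@d
    Rm=cv2.Rodrigues(np.array(p['rvec'],float))[0]
    return -Rm.T@np.array(p['tvec']).ravel(), Rm.T@d
def atz(n,u,v,z):
    o,d=ray(n,u,v); return o+d*(z-o[2])/d[2]
def proj(n,P):
    p=r.camera_params(n)
    return cv2.projectPoints(np.array(P,float).reshape(-1,3),np.array(p['rvec'],float),np.array(p['tvec'],float),np.array(p['mtx']),None)[0].reshape(-1,2)
E
python3 - <<'E'
from h import *
import numpy as np
a=save('side','s1.png');b=save('top','t1.png')
for n in('side','top'): print(n,ray(n,280,210))
s=r.get_state();print(s['tcp_pos'],s['eef_rot'],s['time_s'])
E
```

```text
side (array([ 0.19893808, -1.12585071,  0.88690236]), array([ 0.25509191,  0.81571104, -0.51917752]))
top (array([0.38960603, 0.05741366, 1.36691949]), array([ 0.10789214, -0.02239467, -0.99425249]))
[0.26569942 0.62007429 0.24472567] [ 1.79916020e+02 -7.20645712e-03 -2.31984345e+01] 0.1
```

View pics/s1.png

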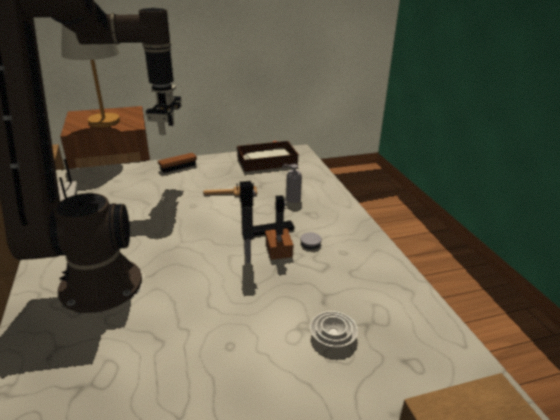

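View pics/t1.png

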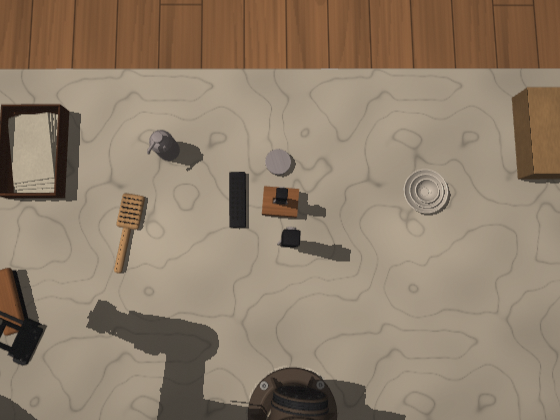

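The side view shows the wooden block at (279,245) with a slim black upright at (280,215), and a larger black upright at (247,210). In the top view the block is at (281,201), the handle at (281,195), the remote at (237,200), the tin at (279,162) and the other black object at (290,238). I'll enlarge both views.

```bash
python3 - <<'E'
from h import *
a=cv2.imread('pics/s1.png')[170:270,220:340];b=cv2.imread('pics/t1.png')[140:260,220:340]
a=cv2.resize(a,(480,400),interpolation=2);b=cv2.resize(b,(720,720)[:2],interpolation=2)[:, :]
b=cv2.resize(b,(400,400))
a=cv2.resize(cv2.imread('pics/s1.png')[175:265,230:320],(400,400),interpolation=2)
cv2.imwrite('pics/c1.png',cv2.convertScaleAbs(np.hstack([a,b]),alpha=1.8,beta=15))
E
```

```text
(no output)
```

View pics/c1.png

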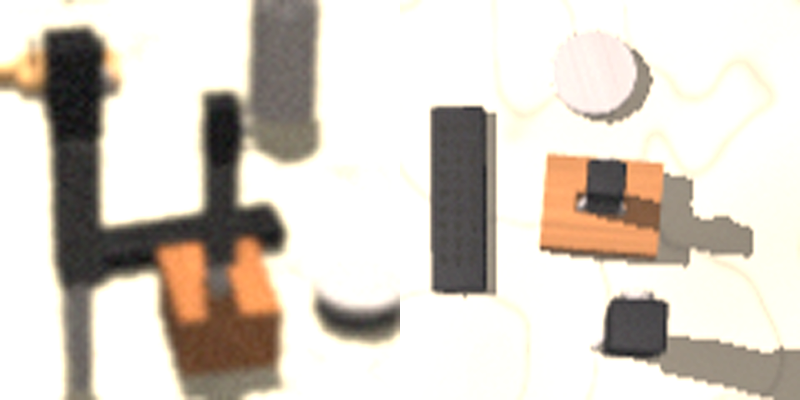

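Crop: the left panel shows the target's small handle at about (222,125), standing in the block. The right panel shows the block's top edge from (547,154) to (662,164) and the handle top at about (606,178). I can't tell which side its button is on yet.

```bash
python3 - <<'E'
from h import *
c=lambda x,y:(220+(x-400)/3.3333,140+y/3.3333)
for n,x,y,z in[('bl',547,154,.05),('br',662,164,.05),('bfl',541,248,.05),('bfr',658,255,.05),('h1',587,160,.202),('h2',626,160,.202),('h3',606,178,.202),('big',636,325,.35),('rem',457,200,.019),('remR',487,200,.019),('tin',595,72,.024)]:
    print(n,atz('top',*c(x,y),z).round(4))
s=lambda x,y:(230+x/4.444,175+y/4.444)
for P in([.56,.04,.202],[.56,.04,.15],[.56,.04,.05]):print(P,proj('side',P),[s(222,95),s(222,165)])
o,d=ray('side',*s(222,125));print((o+d*(.177-o[2])/d[2]).round(4))
o,d=ray('side',*s(72,90));print([(o+d*((yy-o[1])/d[1])).round(4) for yy in(-.02,0,.02)])
print(r.camera_params('wrist'))
E
```

```text
bl [0.5972 0.0699 0.05  ]
br [ 0.5884 -0.0229  0.05  ]
bfl [0.5211 0.0751 0.05  ]
bfr [ 0.5147 -0.0186  0.05  ]
h1 [0.5687 0.0399 0.202 ]
h2 [0.5685 0.0121 0.202 ]
h3 [0.5557 0.0265 0.202 ]
big [0.4431 0.0129 0.35  ]
rem [0.5643 0.1443 0.019 ]
remR [0.5641 0.1197 0.019 ]
tin [0.6698 0.03   0.024 ]
[0.56, 0.04, 0.202] [[279.22749666 194.47558925]] [(279.95499549954997, 196.3771377137714), (279.95499549954997, 212.12871287128712)]
[0.56, 0.04, 0.15] [[278.96368644 208.77008681]] [(279.95499549954997, 196.3771377137714), (279.95499549954997, 212.12871287128712)]
[0.56, 0.04, 0.05] [[278.48350568 234.78857346]] [(279.95499549954997, 196.3771377137714), (279.95499549954997, 212.12871287128712)]
[0.5595 0.0291 0.177 ]
[array([ 0.4418, -0.02  ,  0.2492]), array([0.4462, 0.    , 0.2377]), array([0.4506, 0.02  , 0.2261])]
{'mtx': array([[317.02200756,   0.        , 277.72123393],
       [  0.        , 317.02200756, 209.45567551],
       [  0.        ,   0.        ,   1.        ]]), 'mount': array([[-2.28445668e-05, -9.67208262e-01, -2.53984600e-01,
         6.83849970e-02],
       [ 1.00000000e+00, -1.91013959e-05, -1.72039518e-05,
         7.97094942e-04],
       [ 1.17883439e-05, -2.53984600e-01,  9.67208262e-01,
        -1.40061815e-01],
       [ 0.00000000e+00,  0.00000000e+00,  0.00000000e+00,
         1.00000000e+00]])}
```

Block and handle centre are at about (0.556, 0.026), turned about -5°. The tall shoehorn at (0.443, 0.013) stands where a top-down gripper body would go. I'll come in from the +y side with the tool tilted 60°, closing along x.

```bash
cat >> h.py <<'E'
def target(yawdeg,tilt):
    a=np.radians(yawdeg);t=np.radians(tilt); xs=np.array([np.cos(a),np.sin(a),0]); y=-xs
    h=np.array([np.sin(a),-np.cos(a),0]); z=np.sin(t)*h-np.cos(t)*np.array([0,0,1]); x=np.cross(y,z)
    return np.c_[x,y,z]
def row(P,Rt=None):
    s=r.get_state(); T=R.from_euler('xyz',s['eef_rot'],degrees=True).as_matrix()
    Rt=T if Rt is None else Rt
    return np.round(np.r_[T.T@(np.array(P)-s['tcp_pos'])*1000, R.from_matrix(T.T@Rt).as_rotvec()],3)
E
python3 - <<'E'
from h import *
Rt=target(-5,60); g=np.array([.556,.026,.177]); P=g-.13*Rt[:,2]
print(P,row(P,Rt), row([.4,.4,.3]))
E
```

```text
[0.56581228 0.13815489 0.242     ] [465.683 324.73    3.26   -0.652   0.901   1.131] [210.14  149.458 -55.029   0.      0.      0.   ]
```

```bash
python3 -m pendant '[[40,30,-20,-0.06,0.08,0.1],[80,60,-40,-0.12,0.16,0.2],[120,90,-50,-0.18,0.25,0.31],[160,120,-55,-0.25,0.34,0.42],[210,150,-55,-0.31,0.43,0.54],[260,185,-50,-0.38,0.52,0.66],[310,220,-40,-0.45,0.62,0.78],[360,255,-25,-0.52,0.71,0.9],[410,290,-10,-0.58,0.8,1.01],[440,310,0,-0.62,0.86,1.08],[465.7,324.7,3.3,-0.652,0.901,1.131],[465.7,324.7,3.3,-0.652,0.901,1.131],[465.7,324.7,3.3,-0.652,0.901,1.131],[465.7,324.7,3.3,-0.652,0.901,1.131]]' 87 && python3 - <<'E'
from h import *
s=r.get_state();print(s['joints'])
a=save('wrist','w1.png')
E
```

```text
time_s: 1.85
tcp_pos: [0.5658, 0.1395, 0.2427]
eef_rot: [-179.9, -59.9, -95.0]
contact_force: [-0.3, -0.5, -0.2]
gripper_width: 0.0868
gripper_force: 0.0
[ 50.07381646  34.18269224 -12.80509215  30.00219851 -96.67027949
 -66.82527586]
```

View pics/w1.png

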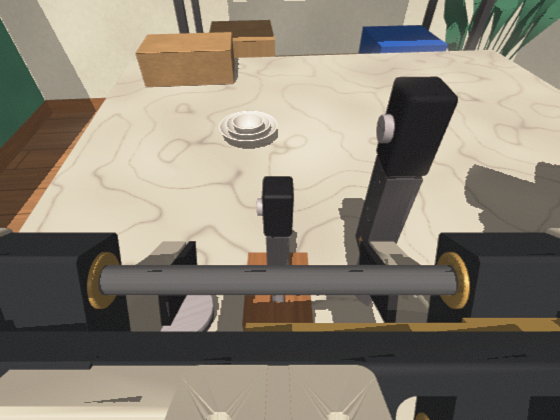

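The wrist view shows the target's button at (261,207) on the left side of the handle, which is +x. The handle spans columns 264 to 293 and rows 177 to 235. The large shoehorn's handle is at (415,125). I'll compute the handle's position by triangulation.

```bash
python3 - <<'E'
from h import *
s=r.get_state()
a=cv2.imread('pics/w1.png')[165:305,210:350]; cv2.imwrite('pics/w1c.png',cv2.convertScaleAbs(cv2.resize(a,(600,600),interpolation=2),alpha=1.8,beta=20))
def pw(P):
    p=r.camera_params('wrist');M=p['mount'];T=R.from_euler('xyz',s['eef_rot'],degrees=True).as_matrix()
    c=M[:3,:3].T@(T.T@(np.array(P)-s['tcp_pos'])-M[:3,3]); q=p['mtx']@c; return (q[:2]/q[2]).round(1)
a=np.radians(-5);X=np.array([np.cos(a),np.sin(a),0]);Y=np.array([-X[1],X[0],0])
c=np.array([.556,.026,.177])
for x in(-13,13):
  for y in(14,-14):
    for z in(-25,25): print(x,y,z,(pw(c+(x*X+y*Y+z*np.array([0,0,1]))/1000)-[210,165])*600/140)
print('btn',(pw(c+.018*X)-[210,165])*600/140)
for x in(-37,37): print('blk',x,(pw(np.array([.556,.026,.05])+(x*X+47.5*Y)/1000)-[210,165])*600/140,(pw(np.array([.556,.026,.05])+(x*X-47.5*Y)/1000)-[210,165])*600/140)
E
```

```text
-13 14 -25 [352.28571429 312.42857143]
-13 14 25 [360.42857143 138.        ]
-13 -14 -25 [348.42857143 216.85714286]
-13 -14 25 [355.71428571  43.28571429]
13 14 -25 [229.28571429 312.42857143]
13 14 25 [220.28571429 138.        ]
13 -14 -25 [233.14285714 216.85714286]
13 -14 25 [225.42857143  43.28571429]
btn [203.14285714 181.71428571]
blk -37 [441.         683.57142857] [416.57142857 375.        ]
blk 37 [141.42857143 683.57142857] [166.71428571 375.        ]
```

View pics/w1c.png

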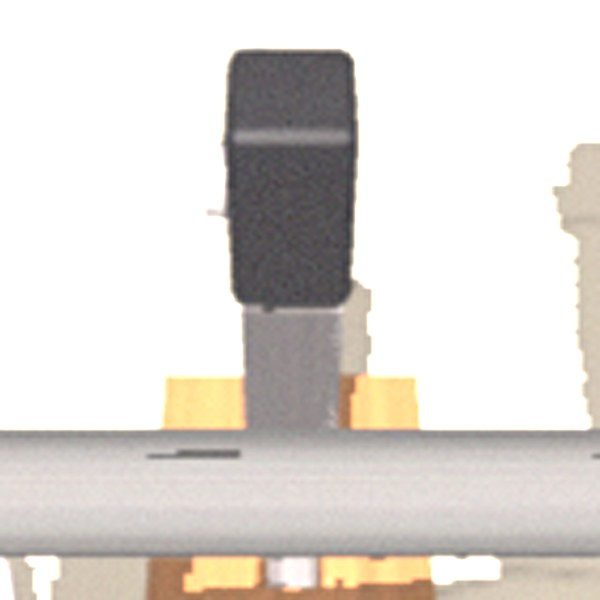

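The model projection matches the picture within about 1 px, so the centre (0.556, 0.026, 0.177) and the -5° yaw hold. Next: move in 130 mm, then close.

```bash
python3 -m pendant '[[0,0.5,15,0,0,0],[0,0.5,35,0,0,0],[0,0.5,55,0,0,0],[0,0.5,75,0,0,0],[0,0.5,95,0,0,0],[0,0.5,110,0,0,0],[0,0.5,122,0,0,0],[0,0.5,130,0,0,0],[0,0.5,130,0,0,0],[0,0.5,130,0,0,0]]' 87 && python3 -m pendant '[[0,0,0,0,0,0],[0,0,0,0,0,0],[0,0,0,0,0,0],[0,0,0,0,0,0],[0,0,0,0,0,0],[0,0,0,0,0,0],[0,0,0,0,0,0],[0,0,0,0,0,0],[0,0,0,0,0,0],[0,0,0,0,0,0]]' 20 30 && python3 - <<'E'
from h import *
save('wrist','w2.png'); print(row(np.array(r.get_state()['tcp_pos'])+[0,0,.1]))
E
```

```text
time_s: 3.15
tcp_pos: [0.556, 0.0269, 0.1773]
eef_rot: [-179.9, -59.9, -95.0]
contact_force: [0.1, -0.1, 0.7]
gripper_width: 0.0875
gripper_force: 0.0
time_s: 4.4
tcp_pos: [0.5558, 0.0265, 0.1771]
eef_rot: [-180.0, -59.9, -95.0]
contact_force: [0.6, -0.8, -1.0]
gripper_width: 0.0258
gripper_force: 30.0
[ 8.6551e+01 -3.2000e-02 -5.0089e+01  0.0000e+00  0.0000e+00  0.0000e+00]
```

View pics/w2.png

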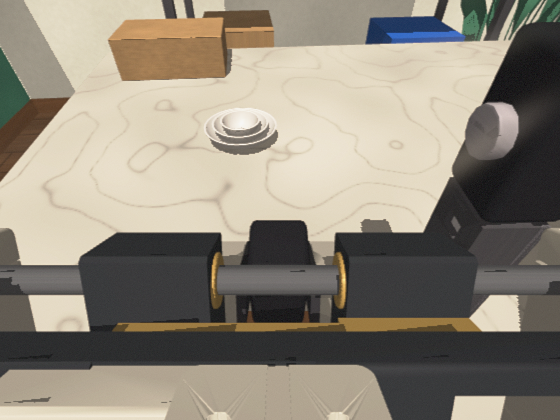

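The opening is 25.8 mm, so the button is flush, and the handle sits between the fingers. I'll pull up 56 mm slowly, watching the force.

```bash
python3 -m pendant '[[2.6,0,-1.5,0,0,0],[5.2,0,-3,0,0,0],[7.8,0,-4.5,0,0,0],[10.4,0,-6,0,0,0],[13,0,-7.5,0,0,0],[17.3,0,-10,0,0,0],[17.3,0,-10,0,0,0]]' && python3 -m pendant '[[4.3,0,-2.5,0,0,0],[8.7,0,-5,0,0,0],[13,0,-7.5,0,0,0],[17.3,0,-10,0,0,0],[21.7,0,-12.5,0,0,0],[26,0,-15,0,0,0],[31.2,0,-18,0,0,0],[31.2,0,-18,0,0,0]]' && python3 - <<'E'
from h import *
save('wrist','w3.png');s=save('side','s3.png');print(r.get_state()['contact_force'])
a=cv2.resize(cv2.imread('pics/s3.png')[150:270,220:340],(400,400),interpolation=2)
b=cv2.resize(cv2.imread('pics/w3.png'),(400,300));b=cv2.copyMakeBorder(b,0,100,0,0,0)
cv2.imwrite('pics/c3.png',np.hstack([cv2.convertScaleAbs(a,alpha=1.8,beta=15),b]))
E
```

```text
time_s: 5.32
tcp_pos: [0.5558, 0.0265, 0.1976]
eef_rot: [-179.9, -59.9, -95.1]
contact_force: [0.9, -0.7, -0.4]
gripper_width: 0.0261
gripper_force: 30.0
time_s: 6.32
tcp_pos: [0.5557, 0.0265, 0.2337]
eef_rot: [-179.9, -59.9, -95.1]
contact_force: [-0.9, -0.0, -0.3]
gripper_width: 0.0258
gripper_force: 30.0
[ 0.51789292 -0.15267429 -0.97006345]
```

View pics/c3.png

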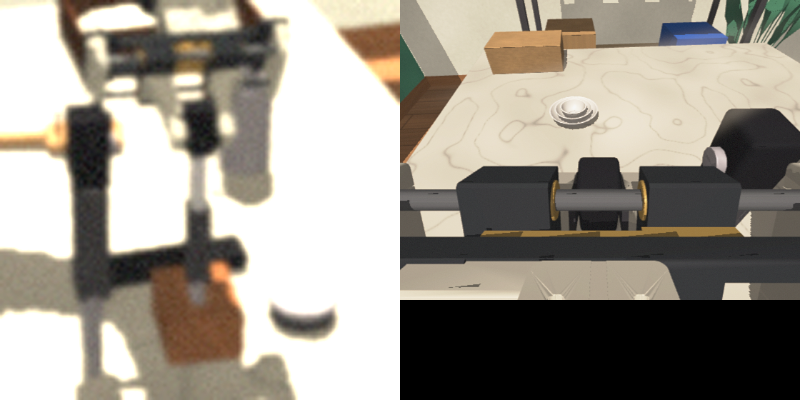

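The inner tube has come out, and the blade and lower tube still stand in the block. I'll finish the pull gently, then lift straight up.

```bash
python3 -m pendant '[[0.9,0,-0.5,0,0,0],[1.7,0,-1,0,0,0],[2.6,0,-1.5,0,0,0],[3,0,-1.75,0,0,0],[3,0,-1.75,0,0,0],[3,0,-1.75,0,0,0]]' && python3 -m pendant '[[0.9,0,-0.5,0,0,0],[1.7,0,-1,0,0,0],[1.7,0,-1,0,0,0]]' && python3 -m pendant '[[2.6,0,-1.5,0,0,0],[5.2,0,-3,0,0,0],[8.7,0,-5,0,0,0],[13,0,-7.5,0,0,0],[17.3,0,-10,0,0,0],[21.7,0,-12.5,0,0,0],[26,0,-15,0,0,0],[30.3,0,-17.5,0,0,0],[34.6,0,-20,0,0,0],[39,0,-22.5,0,0,0],[43.3,0,-25,0,0,0],[47.6,0,-27.5,0,0,0],[51,0,-29.5,0,0,0],[54,0,-31.2,0,0,0],[56.3,0,-32.5,0,0,0],[56.3,0,-32.5,0,0,0],[56.3,0,-32.5,0,0,0],[56.3,0,-32.5,0,0,0],[56.3,0,-32.5,0,0,0],[56.3,0,-32.5,0,0,0]]' && python3 - <<'E'
from h import *
save('top','t4.png');save('side','s4.png');print(r.get_state()['contact_force'])
a=cv2.resize(cv2.imread('pics/s4.png')[140:260,220:340],(400,400),interpolation=2)
b=cv2.resize(cv2.imread('pics/t4.png')[140:260,220:340],(400,400),interpolation=2)
cv2.imwrite('pics/c4.png',cv2.convertScaleAbs(np.hstack([a,b]),alpha=1.8,beta=15))
E
```

```text
time_s: 7.18
tcp_pos: [0.5557, 0.0265, 0.2367]
eef_rot: [-180.0, -60.0, -95.0]
contact_force: [-0.3, -0.5, -0.9]
gripper_width: 0.0257
gripper_force: 30.0
time_s: 7.55
tcp_pos: [0.5557, 0.0265, 0.2384]
eef_rot: [-180.0, -59.9, -95.0]
contact_force: [0.2, 0.4, -3.7]
gripper_width: 0.0261
gripper_force: 30.0
time_s: 10.05
tcp_pos: [0.5557, 0.0264, 0.3036]
eef_rot: [-180.0, -59.9, -95.0]
contact_force: [-0.4, -1.0, -3.3]
gripper_width: 0.0255
gripper_force: 30.0
[ 0.50474985  0.57836297 -2.01250087]
```

View pics/c4.png

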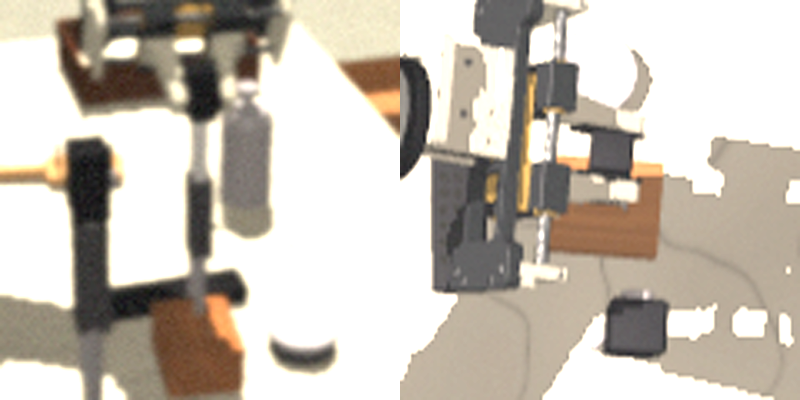

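The side view shows the shoehorn at full length. The blade runs down to about crop (200,310), with the block's top at about (195,300). I'll check that against the projected tip.

```bash
python3 - <<'E'
from h import *
for z in(.050,.0746,.1346,.2166,.2786,.3286): print(z,(proj('side',[.556,.026,z])[0]-[220,140])*400/120)
print(r.get_state()['contact_force'])
E
```

```text
0.05 [195.11727301 324.39102672]
0.0746 [195.50527598 303.52366949]
0.1346 [196.48092808 251.05169819]
0.2166 [197.885765   175.49755037]
0.2786 [199.00705742 115.19283298]
0.3286 [199.95122788  64.41398932]
[ 0.50474985  0.57836297 -2.01250087]
```

The projection matches what I see: tip at 304 to 308, tube top at 176, handle underside at 115. That means full extension with the tip about 20 mm above the block.

```bash
python3 -c "
from plant import r
print(r.close_job())"
```

```text
the job is handed in; nothing more can be done
None
```

The smaller shoehorn was pulled to full length while its blade stood in the block, then lifted until the blade was about 20 mm clear of it; the job is handed in with the arm still holding it upright.

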